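# Set the lane dividers of a cafe display deck to one hand

## Robot

A 6-joint arm with a two-finger parallel gripper is mounted at the origin on the work surface. World frame = base frame: x ahead of the robot, y to its left, z up, the work surface at z = 0. Lengths are in m, angles in degrees, forces in N, time in s.
With the tool pointing down it reaches from about 0.275 to 0.875 m from the base axis. Payload 12.5 kg.
Tool frame: the origin (TCP) lies at the very end of the fingers, on their centre line; the grasp point (between the pads) lies 19 mm behind it; z points along the fingers, y is the direction in which the jaws open and shut (so a half turn about z gives the same grasp; the last joint's range is limited). The gripper opens to 85 mm and grips with 20 to 120 N. Pads are 22 mm wide; open, the fingers measure 114 mm over their backs; the gripper's body (76 mm by 85 mm) begins 54 mm behind the grasp point. The pads swing forward as they close: fully open they stand 13 mm farther back than shut.
Start: joints at [71.413, 20.094, 94.641, -0, 65.266, -4.847], TCP at [0.131, 0.534, 0.231] pointing down, gripper open.
Joint ranges: [-157.81, 157.81], [-45, 120.19], [0.68, 151.7], [-89.99, 269.99], [4.06, 180], [-164.3, 164.3]. Speed limits (degrees/s): [127.2, 127.2, 159.86, 180, 180, 180].

## Interface

Orientations are given as [roll, pitch, yaw] about the fixed x, y, z axes, in that order (R = Rz(yaw) Ry(pitch) Rx(roll)).
In Python, from plant import robot gives the robot as it stands.
- The arm moves only by the shell command python3 -m handwheel 'ROWS' [OPENING]. ROWS is JSON, a list of rows, each a list of 6 numbers: the shift along the tool's x, y, z normalised to -1 to 1, where 1 is 0.5 m, then the turn, a rotation vector about the tool's x, y, z normalised to -1 to 1, where 1 is pi/2 rad. A call has 1 to 12 rows; each row is the pose to reach, as a shift and turn from the pose commanded when the call began, along the tool's axes at that moment; what a row does not reach only later rows make up. A row lasts 1/8 s, in which the tool goes at most 62.5 mm and 10.7 degrees, less where a joint would pass 70% of its speed; a pose out of reach is approached as far as the arm can. A call with a number of a shift or a turn outside -1 to 1 is refused whole. A call with a gripper value outside its range is refused whole. OPENING is the gripper's target within -1 to 1 (shut at 1, half-way at 0, fully open at -1), set as the call begins (- or left out, the last holds). The fingers move at their own pace and stop on an object; the grip force is fixed at half the most. Time passes only in rows, so rows that repeat a pose let the fingers close. It gives the time, the measured TCP pose, the force and the opening at its end, in the units of the state.
- robot.state(): the state, without advancing time (a new reading comes with each control period).
- robot.get_image(name): name is "scene" or "top" or "wrist"; returns (picture, depth): 480x640x3 uint8, red, green, blue; 480x640 float32, m along the optical axis (not along the pixel's ray), 0 where there is no reading.
- robot.calibration(name): a dict with "K" (3x3 intrinsics, pixels), "k1" (the pictures are not rectified: a ray, as slopes to the right and down, at radius r is drawn at 1 + k1 r^2 times it, then the intrinsics apply), "rvec" (rotation vector, rad) and "tvec" (3), from world to camera coordinates, as OpenCV has them. Camera axes: x right, y down, z forward; pixel columns grow to the right and rows downward; lengths in m; the calibration is good to about 2 mm. A picture is of the moment at which its call begins: read the wrist's pose just before it. calibration takes no time and is no camera call; for the wrist camera it gives the pose at the moment of the call.
- robot.finish_job(): hands the job in, once; it reports no verdict.
Trained networks look in the newest picture that a camera, given by its name, has taken for a name from the list of things; names that differ only in an ending like _2 or _b are one class to them, and where a whole thing is asked for, a point or a joint stands for the part that bears it (a point fixed in the world has none). Each returns a list of dicts, best first, with "conf" (0 to 1); they miss things now and then, are a little off and sometimes report something else, mostly with a low value. They report only what shows in the picture. A call takes as long as a camera call.
- robot.silhouettes(target, camera): "region" (480x640 bool, what is visible of it) and "xy" ([column, row] in pixels, amid what is visible of it).
The state is a dict: "t": time; "joints": joint angles; "qd": joint speeds; "joint_efforts": joint torques, N m; "position": TCP position; "eef_rot": TCP orientation; "force": force on the tool from outside, world axes, zero at the start; "wrist_torque": the same for the moment, N m; "finger_gap": opening from 0.0 (shut) to 1.0 (fully open).
Only numpy, scipy, OpenCV 4.12 (cv2) and the standard library are available. Lean on these libraries where they do the work, as an engineer would, in place of code of your own. Each camera call takes 0.05 s, during which the arm holds its last target. There are 200 camera calls.

## Task

The first lane of this display deck, at its left end as the robot faces it, is already set and loaded: its L-shaped divider has the foot on the right of the fence, the raked nose towards the robot and the square end against the back rail. Set the other three dividers to match: roll over onto their other leaf only those that stand mirrored, and slide all three back until their square ends sit flat against the back rail, each staying in its own lane with its foot flat on the deck. Leave the loaded divider, its jars and everything else where they are.

Things in the scene. Friction and masses are not known exactly. Their poses are not given: they have to be found in the camera images.
- deck: Fixed metal display deck, 320 deep (x) by 740 wide (y), its upper face 15 above the counter. Origin at counter level; x points to the back rail, y to the left, z up. The back rail runs all along the back: its front face is at x = +120, its top 30 above the deck. A divider is home with its square end flat on that face: its origin then is at deck x = +45. (mm)
- divider_set: The divider already set, left end of the deck, right hand, home, jar_1 and jar_2 on its foot: the pattern; leave it alone. Same as the other dividers: origin on the heel's outer bottom edge, half-way along; x along the heel towards the square end (at +75); leaves lie along -y and +z from the heel. z up = right hand: foot to the right of the fence, seen from the nose. -y up = mirrored, foot left. (mm)
- divider_1: Loose white plastic L divider, 150 long, 120 to 195 g: two equal leaves, 70 wide, 8 thick, at a right angle along the heel; one lies flat (foot), one stands (fence). One end square; at the other (nose) both leaves are raked, 150 long at the heel, 105 at the free edge. Origin, axes and hand as told for divider_set. Hand must be read. (mm)
- divider_2: Like divider_1; hand must be read. Pushing the fence of a mirrored one over to the right, away from its foot, rolls it a quarter turn about its heel edge, which stays put, onto the other leaf: then it is right hand. It falls over by itself past about 45 degrees. (mm)
- divider_3: Like divider_1; hand must be read. Dividers 1 to 3 stand in the three lanes right of divider_set, in any order, about 175 apart, 20 to 65 short of the back rail, noses towards the robot within 8 degrees of square to the rail. (mm)
- jar_1: Jar, 53 across, 72 tall, on the foot of divider_set. Origin at its underside. Leave alone. (mm)
- jar_2: Jar like jar_1, beside it. Leave alone. (mm)
- jar_3: Small jar, 48 across, 60 tall, on the front edge of the deck between two lanes, in front of the noses. Origin at its underside. Leave alone. (mm)
- creamer: White ceramic creamer cup, 52 across, 50 tall, on the front edge of the deck between two lanes. Origin at its underside. Leave alone. (mm)
- saucers: Stack of saucers, 148 across, 79 tall, on the counter right of the deck. Origin at its underside. Leave alone. (mm)
- pitcher: Steel milk pitcher, 84 across with a handle at +y, 100 tall, right of the deck. Origin at its underside. Leave alone. (mm)
- sugar: Glass sugar dispenser with a steel top, 80 across, 136 tall, left of the deck. Origin at its underside. Leave alone. (mm)
- mug: White mug, 82 across with a handle at +y, 85 tall, left of the deck. Origin at its underside. Leave alone. (mm)

How it is judged:
By the outcome, as a careful person would: the job done as asked, in the order asked, and still so for the second after the job is handed in, with the robot touching nothing.
It also fails if it takes over 64 s, if anything falls off the work surface, if the arm or the gripper's body presses on something with over 40 N, if the wrist force passes 120 N, or if a joint passes its speed limit or range.

## Working session

There is one attempt and no reset: what is moved stays moved. The work goes in short steps, Python scripts to look and compute and a shell command to move; the robot and the scene stay as the last step left them, time stands still between calls to the robot, and variables do not carry over. Pictures are saved under pics/ and viewed, about 8 in all and at most 12, crops included, and the job is handed in when it is done.

```bash
mkdir -p pics; ls; cat > h.py <<'E'
import numpy as np, cv2
from plant import robot
def cam(n):
    c=robot.calibration(n); R=cv2.Rodrigues(np.array(c["rvec"],float))[0]; return np.array(c["K"]),c["k1"],R,np.array(c["tvec"],float).ravel()
def cloud(n,depth,C=None):
    K,k1,R,t=C or cam(n); v,u=np.mgrid[0:480,0:640].astype(np.float32)
    p=cv2.undistortPoints(np.stack([u.ravel(),v.ravel()],1)[:,None].astype(np.float64),K,np.array([k1,0,0,0,0.]))[:,0]
    z=depth.ravel(); P=np.c_[p*z[:,None],z]; W=(P-t)@R; W[z==0]=np.nan
    return W.reshape(480,640,3)
def save(n,im): cv2.imwrite("pics/%s.png"%n,im[:,:,::-1])
E
python3 - <<'E'
from h import *
print(robot.state())
for n in("scene","top"):
    C=cam(n); im,d=robot.get_image(n); save(n,im); np.savez(n,im=im,W=cloud(n,d,C)); print(n,-C[2].T@C[3],C[2][2])
E
```

```text
pics
{'t': 0.0, 'joints': array([ 7.14139108e+01,  2.01239089e+01,  9.46750581e+01,  1.50058870e-03,
        6.52647822e+01, -4.84642491e+00]), 'qd': array([-0.03283552,  0.02432187, -0.08967896,  0.03875112, -0.00624261,
        0.01833541]), 'joint_efforts': array([ 1.12436344e-03, -5.06096077e+01, -2.91407561e+01, -1.31587106e-05,
        4.53685308e-03,  5.63484406e-07]), 'position': array([0.13049318, 0.53397593, 0.23077506]), 'eef_rot': array([-1.79936594e+02, -6.74320251e-03,  1.66259703e+02]), 'force': array([-0.20389111,  0.25263933,  0.03383972]), 'wrist_torque': array([ 0.02886345,  0.00689524, -0.02771098]), 'finger_gap': 1.0011234391114694}
scene [1.13264436 0.97325248 1.09545557] [-0.38774052 -0.62707956 -0.67559493]
top [ 0.20516922 -0.02082389  1.44681552] [ 0.23210197  0.00358046 -0.97268487]
```

View pics/top.png

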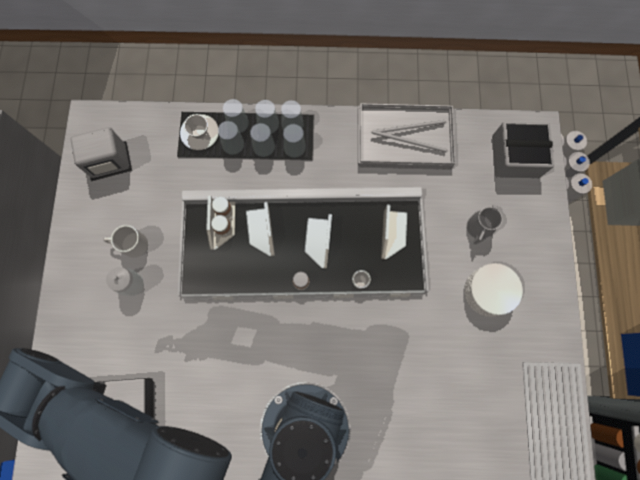

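View pics/scene.png

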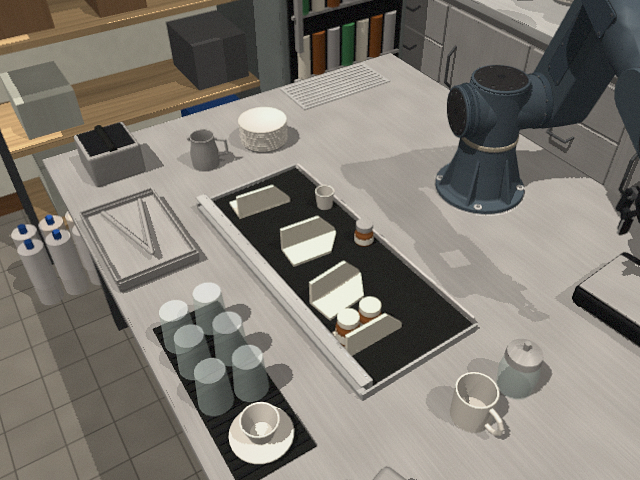

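The top view shows the deck (columns 182–425, rows 192–296). The set divider with its two jars is at (220,225), and the loose dividers are near (259,229), (318,240) and (395,232). Jar 3 is at (301,280) and the creamer at (361,280). Next I'll work out the geometry from depth.

```bash
cat > hm.py <<'E'
from h import *
def hmap(names,x0=.35,x1=.8,y0=-.45,y1=.45,s=.00125):
    H=np.full((int((x1-x0)/s),int((y1-y0)/s)),-1.)
    for n in names:
        W=np.load(n+".npz")["W"].reshape(-1,3); W=W[np.isfinite(W).all(1)]
        r=((x1-W[:,0])/s).astype(int); c=((y1-W[:,1])/s).astype(int)
        m=(r>=0)&(c>=0)&(r<H.shape[0])&(c<H.shape[1])&(W[:,2]>-.02)&(W[:,2]<.2)
        np.maximum.at(H,(r[m],c[m]),W[m,2])
    return H
E
python3 - <<'E'
from hm import *
H=hmap(["top","scene"])
H=cv2.dilate(H,np.ones((3,3)))
v=np.zeros(H.shape+(3,),np.uint8)
for lo,hi,c in[(-.02,.007,(60,60,60)),(.007,.0185,(120,0,0)),(.0185,.03,(0,200,0)),(.03,.055,(255,160,0)),(.055,.077,(255,0,255)),(.077,.2,(255,255,255))]: v[(H>=lo)&(H<hi)]=c
save("hm",v)
W=np.load("top.npz")["W"]
for u,vv in[(200,285),(350,285),(400,290),(300,260),(259,229),(318,245),(402,232),(250,195),(400,195),(184,250),(424,260)]: print(u,vv,W[vv,u].round(4))
E
```

```text
200 285 [0.4028 0.328  0.0135]
350 285 [ 0.4145 -0.1242  0.009 ]
400 290 [ 0.4024 -0.2745  0.0128]
300 260 [0.4862 0.0289 0.0169]
259 229 [0.5795 0.1581 0.0211]
318 245 [ 0.5323 -0.0247  0.0256]
402 232 [ 0.5807 -0.2823  0.0213]
250 195 [0.6802 0.1881 0.0467]
400 195 [ 0.6915 -0.2736  0.0471]
184 250 [0.5094 0.3857 0.0134]
424 260 [ 0.4937 -0.3467  0.025 ]
```

View pics/hm.png

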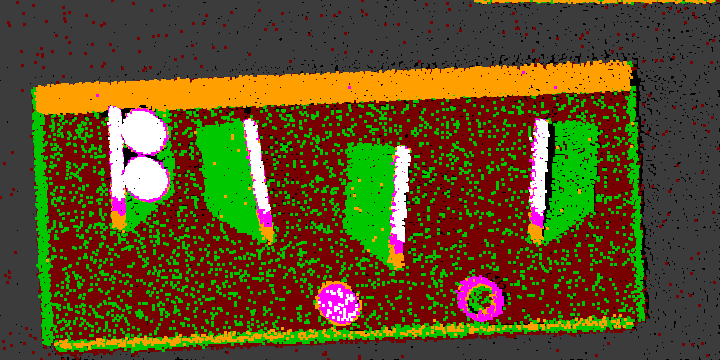

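The height map settles the hands. The left (250,180) and middle (400,205) dividers have the foot left of the fence, so they are mirrored. The right one (538,180) already has its foot to the right. Now I'll fit poses numerically.

```bash
cat > fit.py <<'E'
from h import *
def fits(names):
    P=np.concatenate([np.load(n+".npz")["W"].reshape(-1,3) for n in names]); P=P[np.isfinite(P).all(1)]
    # rail front top edge: per-y-bin min x of points z .038-.055 near rail
    q=P[(P[:,2]>.035)&(P[:,2]<.05)&(P[:,0]>.64)&(abs(P[:,1])<.4)]
    E=[]
    for y in np.arange(-.29,.4,.01):
        s=q[abs(q[:,1]-y)<.005]; s=s[s[:,0]>.665-(y)*.04-.02] if len(s) else s
        if len(s)>5: E.append([y,np.percentile(s[:,0],8)])
    E=np.array(E); 
    for _ in range(5):
        b,a=np.polyfit(E[:,0],E[:,1],1); r=E[:,1]-b*E[:,0]-a; E=E[abs(r)<max(.002,2*r.std())]
    yaw=np.degrees(np.arctan(-b)); print("rail x=%.4f+%.4f y yaw %.2f n%d rms %.4f"%(a,b,yaw,len(E),r.std()))
    return P,a,b
E
python3 - <<'E'
from fit import *
for nm in (["top"],["scene"],["top","scene"]):
    P,a,b=fits(nm)
    th=np.arctan(-b); X=np.array([np.cos(th),np.sin(th)]); Y=np.array([-X[1],X[0]])
    for n,y0,w in(("set",.30,.025),("A",.13,.04),("B",-.05,.03),("C",-.223,.03)):
        f=P[(P[:,2]>.06)&(P[:,2]<.095)&(abs(P[:,1]-y0)<w)&(P[:,0]>.44)&(P[:,0]<.67)]
        if n=="set": f=f[f[:,1]>.292]
        c=f[:,:2].mean(0); d=np.linalg.svd(f[:,:2]-c,full_matrices=False)[2][0]; d*=np.sign(d[0]); nn=np.array([-d[1],d[0]])
        l=(f[:,:2]-c)@nn; s=(f[:,:2]-c)@d
        top=f[f[:,2]>.078]; end=c+d*np.percentile(s,99.5)
        print(n,len(f),"c",c.round(4),"yaw %.2f"%np.degrees(np.arctan2(d[1],d[0])),"lat",np.percentile(l,[2,98]).round(4),"s",np.percentile(s,[.5,99.5]).round(4),"sq end",end.round(4),"gap to rail %.4f"%((a+b*end[1]-end[0])*np.cos(th)),"ztop %.4f"%np.percentile(f[:,2],90))
    for n,y0,x0 in(("jar3",.03,.425),("creamer",-.15,.43)):
        f=P[(P[:,2]>.05)&(np.hypot(P[:,0]-x0,P[:,1]-y0)<.04)]; print(n,f.mean(0).round(3))
E
```

```text
rail x=0.6763+-0.0420 y yaw 2.40 n59 rms 0.0009
set 189 c [0.5984 0.3001] yaw 2.05 lat [-0.0036  0.0051] s [-0.0637  0.0632] sq end [0.6615 0.3024] gap to rail 0.0021 ztop 0.0881
A 134 c [0.5827 0.1242] yaw 8.96 lat [-0.0037  0.0044] s [-0.0583  0.0627] sq end [0.6446 0.134 ] gap to rail 0.0260 ztop 0.0880
B 119 c [ 0.5472 -0.0539] yaw -4.17 lat [-0.0038  0.0038] s [-0.0611  0.0646] sq end [ 0.6116 -0.0586] gap to rail 0.0671 ztop 0.0882
C 158 c [ 0.5821 -0.2272] yaw -3.16 lat [-0.0047  0.0035] s [-0.0634  0.0641] sq end [ 0.6461 -0.2307] gap to rail 0.0398 ztop 0.0871
jar3 [0.417 0.023 0.073]
creamer [ 0.427 -0.156  0.061]
rail x=0.6819+-0.0438 y yaw 2.51 n57 rms 0.0011
set 548 c [0.6109 0.3059] yaw 0.82 lat [-0.0135  0.0059] s [-0.0691  0.0544] sq end [0.6653 0.3067] gap to rail 0.0032 ztop 0.0870
A 404 c [0.5955 0.1324] yaw 8.71 lat [-0.007   0.0038] s [-0.0649  0.0541] sq end [0.649  0.1406] gap to rail 0.0268 ztop 0.0853
B 401 c [ 0.5604 -0.0482] yaw -4.08 lat [-0.0071  0.0057] s [-0.0634  0.0554] sq end [ 0.6157 -0.0522] gap to rail 0.0685 ztop 0.0847
C 378 c [ 0.5933 -0.2223] yaw -3.17 lat [-0.0079  0.0064] s [-0.0638  0.0562] sq end [ 0.6495 -0.2254] gap to rail 0.0423 ztop 0.0837
jar3 [0.425 0.033 0.069]
creamer [ 0.427 -0.15   0.058]
rail x=0.6793+-0.0397 y yaw 2.28 n57 rms 0.0010
set 737 c [0.6077 0.3044] yaw 1.83 lat [-0.0124  0.0067] s [-0.0693  0.0575] sq end [0.6652 0.3063] gap to rail 0.0019 ztop 0.0872
A 538 c [0.5923 0.1304] yaw 9.53 lat [-0.008   0.0051] s [-0.0676  0.0573] sq end [0.6489 0.1399] gap to rail 0.0249 ztop 0.0861
B 520 c [ 0.5574 -0.0495] yaw -3.39 lat [-0.0084  0.007 ] s [-0.0677  0.0582] sq end [ 0.6155 -0.053 ] gap to rail 0.0659 ztop 0.0864
C 536 c [ 0.59   -0.2237] yaw -2.58 lat [-0.0082  0.0079] s [-0.0675  0.0593] sq end [ 0.6493 -0.2264] gap to rail 0.0390 ztop 0.0854
jar3 [0.421 0.029 0.071]
creamer [ 0.427 -0.152  0.059]
```

```bash
cat > go.py <<'E'
import sys; from h import *
from scipy.spatial.transform import Rotation as R
def go(x,y,z,yaw,s=None):
    s=s or robot.state(); A=R.from_euler("xyz",s["eef_rot"],degrees=True); T=R.from_euler("xyz",[180,0,yaw],degrees=True)
    d=A.inv().apply(np.array([x,y,z])-s["position"])/.5; w=(A.inv()*T).as_rotvec()/(np.pi/2)
    print("t%.2f"%s["t"],"pos",s["position"].round(4),"yaw %.2f"%s["eef_rot"][2],"->",d.round(4),w.round(4))
if __name__=="__main__": go(*map(float,sys.argv[1:]))
E
python3 go.py .580 .162 .15 188.8; python3 -m handwheel '[[-0.1,-0.05,0,0,0,-0.1],[-0.2,-0.1,0,0,0,-0.2],[-0.3,-0.15,0,0,0,-0.25],[-0.4,-0.2,0,0,0,-0.25],[-0.5,-0.25,0,0,0,-0.25],[-0.6,-0.3,0,0,0,-0.25],[-0.7,-0.36,0,0,0,-0.25],[-0.8,-0.42,0,0,0,-0.25],[-0.9,-0.48,0,0,0,-0.25],[-1,-0.5,0.05,0,0,-0.25],[-1,-0.5,0.1,0,0,-0.25]]' 1; python3 go.py .580 .162 .12 188.8
```

```text
t0.10 pos [0.1305 0.534  0.2308] yaw 166.26 -> [-1.05   -0.5091  0.1621] [-6.000e-04 -2.000e-04 -2.504e-01]
t: 1.48
position: [0.5591, 0.1707, 0.1801]
eef_rot: [-180.0, 0.0, -171.4]
force: [-0.1, 0.4, -0.9]
finger_gap: -0.006
t1.48 pos [0.5591 0.1707 0.1801] yaw -171.41 -> [-0.0386 -0.0234  0.1202] [-0.0001  0.0003 -0.0024]
```

```bash
python3 -m handwheel '[[-0.039,-0.023,0,0,0,0],[-0.039,-0.023,0.06,0,0,0],[-0.039,-0.023,0.06,0,0,0]]'; cat > wr.py <<'E'
import sys; from h import *
def look(n,xr,yr,zr):
    C=cam("wrist"); im,d=robot.get_image("wrist"); save(n,im); W=cloud("wrist",d,C); P=W.reshape(-1,3); P=P[np.isfinite(P).all(1)]
    f=P[(P[:,0]>xr[0])&(P[:,0]<xr[1])&(P[:,1]>yr[0])&(P[:,1]<yr[1])&(P[:,2]>zr[0])&(P[:,2]<zr[1])]
    np.savez(n,im=im,W=W); print("valid",len(P),"in",len(f))
    if len(f)>20:
        c=f[:,:2].mean(0); dd=np.linalg.svd(f[:,:2]-c,full_matrices=False)[2][0]; dd*=np.sign(dd[0]); nn=np.array([-dd[1],dd[0]])
        print("c",c.round(4),"yaw %.2f"%np.degrees(np.arctan2(dd[1],dd[0])),"lat",np.percentile((f[:,:2]-c)@nn,[2,98]).round(4),"s",np.percentile((f[:,:2]-c)@dd,[.5,99.5]).round(4),"sq end",(c+dd*np.percentile((f[:,:2]-c)@dd,99.5)).round(4),"z",np.percentile(f[:,2],[5,95]).round(3))
    return W
if __name__=="__main__":
    a=list(map(float,sys.argv[2:])); look(sys.argv[1],a[:2],a[2:4],a[4:6])
E
python3 wr.py w1 .45 .67 .09 .155 .065 .1
```

```text
t: 1.85
position: [0.5766, 0.1639, 0.1492]
eef_rot: [-180.0, -0.3, -171.3]
force: [-0.1, -0.6, 0.5]
finger_gap: -0.003
valid 305941 in 3029
c [0.5801 0.1271] yaw 9.51 lat [-0.0048  0.0032] s [-0.0542  0.0603] sq end [0.6395 0.137 ] z [0.068 0.086]
```

View pics/w1.png

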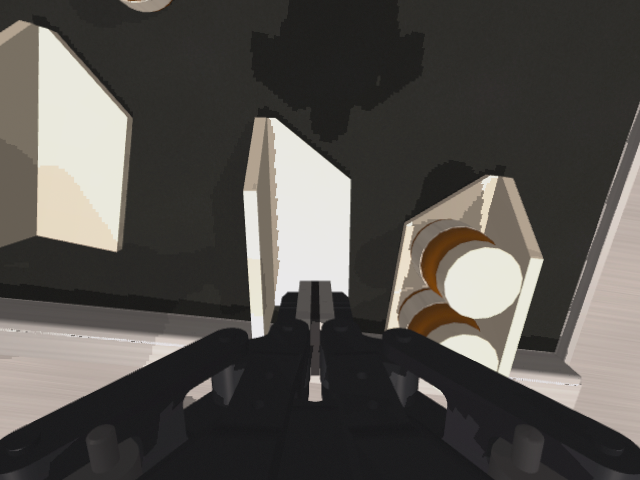

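The wrist view shows the shut fingers at (315,300) over A's foot, left of its fence at (255,230). The fit agrees with the earlier estimate. Next: descend and tip it slowly.

```bash
python3 go.py .581 .162 .062 188.8;  python3 -m handwheel '[[-0.006,-0.004,0.09,0,0,0],[-0.006,-0.004,0.174,0,0,0],[-0.006,-0.004,0.174,0,0,0],[-0.006,-0.02,0.174,0,0,0],[-0.006,-0.034,0.174,0,0,0],[-0.006,-0.044,0.174,0,0,0],[-0.006,-0.054,0.174,0,0,0],[-0.006,-0.064,0.174,0,0,0]]'; python3 wr.py w2 .45 .67 .07 .155 .065 .1
```

```text
t1.90 pos [0.5774 0.1642 0.1508] yaw -171.24 -> [-0.0069 -0.0054  0.1775] [-0.     -0.0014 -0.0005]
t: 2.9
position: [0.5859, 0.1328, 0.0645]
eef_rot: [180.0, 0.0, -171.2]
force: [0.5, 0.7, 0.0]
finger_gap: -0.004
valid 305954 in 7337
c [0.5636 0.1174] yaw 24.58 lat [-0.015   0.0181] s [-0.0357  0.0255] sq end [0.5868 0.128 ] z [0.068 0.094]
```

View pics/w2.png

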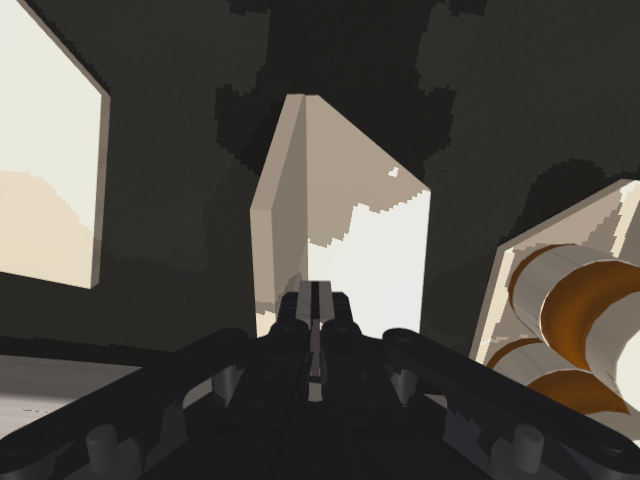

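```bash
python3 - <<'E'
from h import *
W=np.load("w2.npz")["W"]
for u,v in[(300,100),(330,250),(380,280),(420,300),(420,200),(255,300),(262,215)]: print(u,v,W[v,u].round(4))
E
```

```text
300 100 [0.5013 0.1133 0.0344]
330 250 [0.5734 0.1399 0.0264]
380 280 [0.5843 0.1689 0.032 ]
420 300 [0.5907 0.1913 0.0363]
420 200 [0.5381 0.179  0.035 ]
255 300 [0.5803 0.1091 0.0841]
262 215 [0.5466 0.1079 0.0837]
```

A is tipping: its foot edge is up about 13 mm and the heel hasn't moved. I'll keep pushing.

```bash
python3 -m handwheel '[[0,-0.012,0.002,0,0,0],[0,-0.024,0.004,0,0,0],[0,-0.036,0.006,0,0,0],[0,-0.048,0.008,0,0,0],[0,-0.06,0.01,0,0,0],[0,-0.07,0.01,0,0,0],[0,-0.08,0.01,0,0,0],[0,-0.09,0.01,0,0,0],[0,-0.09,0.01,0,0,0],[0,-0.09,0.01,0,0,0]]'; python3 wr.py w3 .45 .67 .10 .155 .065 .1
```

```text
t: 4.2
position: [0.5926, 0.0887, 0.0593]
eef_rot: [180.0, 0.0, -171.2]
force: [0.6, -0.2, -0.3]
finger_gap: -0.001
valid 306011 in 5346
c [0.5592 0.1113] yaw 6.51 lat [-0.0039  0.0055] s [-0.0312  0.0384] sq end [0.5974 0.1157] z [0.067 0.086]
```

View pics/w3.png

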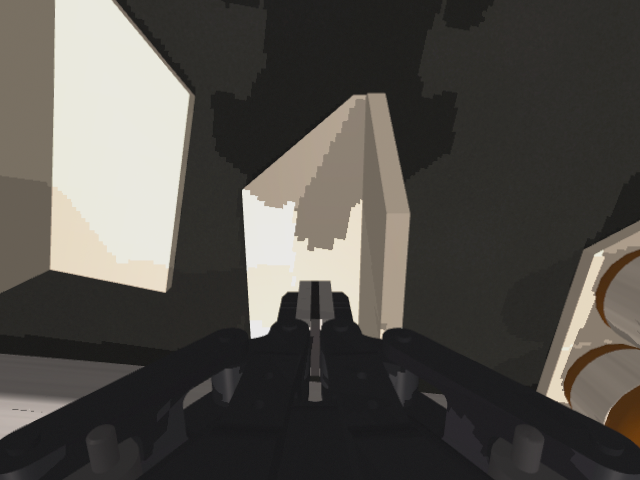

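A is down on its other leaf: the fence is now on the left at (395,210) with the foot to its right. Now lift, straddle the fence with the gripper open, and re-check from near.

```bash
python3 go.py .588 .1145 .15 186.5;  python3 -m handwheel '[[0,0,-0.1,0,0,0],[0,0,-0.18,0,0,0],[0.01,0.025,-0.18,0,0,0.026],[0.018,0.05,-0.18,0,0,0.026],[0.018,0.05,-0.18,0,0,0.026]]' -1; python3 wr.py w4 .45 .67 .10 .140 .065 .1;  python3 go.py .588 .1145 .04 186.5
```

```text
t4.25 pos [0.5926 0.0887 0.0593] yaw -171.23 -> [ 0.0012  0.0523 -0.1814] [0.     0.     0.0252]
t: 4.88
position: [0.5793, 0.1128, 0.1488]
eef_rot: [180.0, -0.1, -173.5]
force: [0.2, -0.5, -0.1]
finger_gap: 0.995
valid 306000 in 2327
c [0.5831 0.1167] yaw 9.05 lat [-0.0038  0.0038] s [-0.0556  0.0645] sq end [0.6468 0.1268] z [0.072 0.086]
t4.92 pos [0.5796 0.1123 0.1488] yaw -173.49 -> [-0.0174  0.0025  0.2176] [-0.0001 -0.0006  0.0001]
```

```bash
python3 -m handwheel '[[-0.02,0.009,0.1,0,0,-0.028],[-0.02,0.009,0.218,0,0,-0.028],[-0.02,0.009,0.218,0,0,-0.028]]'; python3 -m handwheel '[[0,0,0,0,0,0],[0,0,0,0,0,0],[0,0,0,0,0,0],[0,0,0,0,0,0],[0,0,0,0,0,0],[0,0,0,0,0,0]]' 1; python3 go.py .610 .1185 .04 182.4
```

```text
t: 5.3
position: [0.5866, 0.1169, 0.0364]
eef_rot: [180.0, -0.5, -171.1]
force: [0.7, -0.0, 1.4]
finger_gap: 0.998
t: 6.05
position: [0.5898, 0.1175, 0.0411]
eef_rot: [-180.0, 0.1, -171.1]
force: [-1.2, -0.6, 6.3]
finger_gap: 0.084
t6.05 pos [0.5898 0.1175 0.0411] yaw -171.05 -> [-0.0403 -0.0043  0.0022] [-0.0001  0.0006  0.0727]
```

```bash
python3 -m handwheel '[[0,0,-0.001,0,0,0.04],[0,0,-0.001,0,0,0.073],[0,0,-0.001,0,0,0.073]]'; python3 -m handwheel '[[-0.012,0,0,0,0,0],[-0.024,0,0,0,0,0],[-0.036,0,0,0,0,0],[-0.036,0,0,0,0,0]]'; python3 -m handwheel '[[-0.004,0,0,0,0,0],[-0.008,0,0,0,0,0],[-0.008,0,0,0,0,0]]'
```

```text
t: 6.42
position: [0.5896, 0.1176, 0.0411]
eef_rot: [180.0, 0.0, -177.6]
force: [0.2, -0.7, 2.6]
finger_gap: 0.086
t: 6.92
position: [0.6082, 0.1183, 0.0411]
eef_rot: [180.0, 0.1, -177.6]
force: [2.0, 0.9, 3.0]
finger_gap: 0.08
t: 7.3
position: [0.6112, 0.1184, 0.0411]
eef_rot: [-180.0, -0.0, -177.6]
force: [-2.8, -0.6, 7.1]
finger_gap: 0.084
```

```bash
python3 -m handwheel '[[-0.003,0,0,0,0,0],[-0.003,0,0,0,0,0]]'; python3 -m handwheel '[[-0.003,0,0,0,0,0],[-0.003,0,0,0,0,0]]';python3 -m handwheel '[[-0.003,0,0,0,0,0],[-0.003,0,0,0,0,0]]'
```

```text
t: 7.55
position: [0.6117, 0.1185, 0.0411]
eef_rot: [-180.0, -0.2, -177.6]
force: [-9.3, -0.7, 11.8]
finger_gap: 0.086
t: 7.8
position: [0.6117, 0.1185, 0.0412]
eef_rot: [-180.0, -0.4, -177.6]
force: [-19.1, -1.2, 19.1]
finger_gap: 0.085
t: 8.05
position: [0.6117, 0.1186, 0.0412]
eef_rot: [-180.0, -0.6, -177.6]
force: [-28.9, -1.3, 27.1]
finger_gap: 0.088
```

```bash
python3 -m handwheel '[[0.007,0,0,0,0,0],[0.007,0,0,0,0,0]]'; python3 -m handwheel '[[0,0,0,0,0,0],[0,0,0,0,0,0],[0,0,0,0,0,0]]' -1;  python3 -m handwheel '[[0,0,-0.1,0,0,0],[0,0,-0.22,0,0,0],[0.1,0,-0.22,0,0,0],[0.12,0,-0.22,0,0,0],[0.12,0,-0.22,0,0,0]]' ; python3 wr.py w5 .45 .69 .10 .140 .065 .1;  python3 go.py .553 -.015 .15 175.5
```

```text
t: 8.3
position: [0.6117, 0.1185, 0.0411]
eef_rot: [-180.0, -0.1, -177.6]
force: [-6.3, -0.7, 9.0]
finger_gap: 0.088
t: 8.68
position: [0.6123, 0.1185, 0.0405]
eef_rot: [-180.0, -0.0, -177.6]
force: [0.4, 0.2, 0.3]
finger_gap: 0.724
t: 9.3
position: [0.5524, 0.116, 0.1508]
eef_rot: [-180.0, 0.0, -177.6]
force: [0.4, 0.7, 0.7]
finger_gap: 0.999
valid 305921 in 1920
c [0.6009 0.1187] yaw 2.46 lat [-0.0038  0.0038] s [-0.0514  0.0607] sq end [0.6615 0.1213] z [0.07  0.086]
t9.35 pos [0.553  0.116  0.1507] yaw -177.63 -> [ 0.0109 -0.2618  0.0015] [0.     0.0003 0.0763]
```

View pics/w5.png

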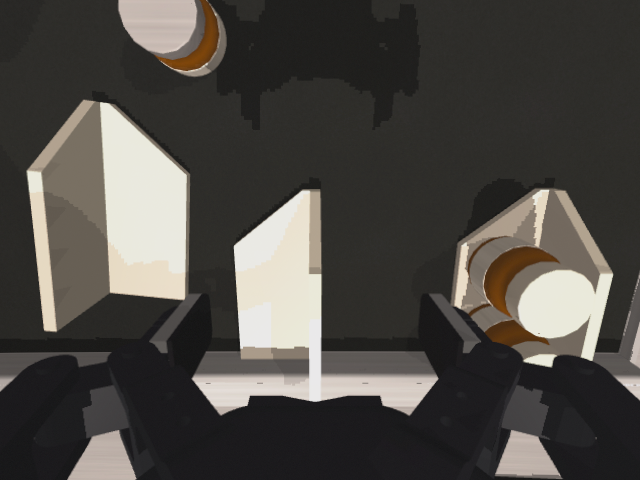

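A is against the rail: its fence at (315,290) is square and its foot end meets the rail face at (275,352), yaw 2.46° against the rail's 2.4°. Next is B.

```bash
python3 -m handwheel '[[0.01,-0.12,0,0,0,0.073],[0.01,-0.24,0,0,0,0.073],[0.01,-0.262,0,0,0,0.073],[0.01,-0.262,0,0,0,0.073],[0.01,-0.262,0,0,0,0.073]]' 1; python3 wr.py w6 .42 .67 -.075 -.03 .067 .1;  python3 go.py .553 -.016 .062 175.9
```

```text
t: 9.98
position: [0.5531, -0.014, 0.1506]
eef_rot: [180.0, -0.0, 175.9]
force: [0.7, 1.3, 0.3]
finger_gap: 0.003
valid 305975 in 2945
c [ 0.5484 -0.0513] yaw -3.74 lat [-0.0048  0.0032] s [-0.0542  0.0609] sq end [ 0.6091 -0.0553] z [0.07  0.086]
t10.03 pos [ 0.553  -0.0138  0.1506] yaw 175.88 -> [-0.0004 -0.0043  0.1773] [ 0.0001 -0.0001 -0.0002]
```

```bash
python3 -m handwheel '[[0,-0.004,0.09,0,0,0],[0,-0.004,0.174,0,0,0],[0,-0.004,0.176,0,0,0],[0,-0.02,0.176,0,0,0],[0,-0.034,0.176,0,0,0],[0,-0.044,0.176,0,0,0],[0,-0.054,0.176,0,0,0],[0,-0.064,0.176,0,0,0]]'; python3 -m handwheel '[[0,-0.012,0.002,0,0,0],[0,-0.024,0.004,0,0,0],[0,-0.036,0.006,0,0,0],[0,-0.048,0.008,0,0,0],[0,-0.06,0.01,0,0,0],[0,-0.07,0.01,0,0,0],[0,-0.08,0.01,0,0,0],[0,-0.092,0.01,0,0,0],[0,-0.092,0.01,0,0,0],[0,-0.092,0.01,0,0,0]]'; python3 -m handwheel '[[0,0,-0.1,0,0,0],[0,0,-0.18,0,0,0],[0.01,0.025,-0.18,0,0,0],[0.018,0.05,-0.18,0,0,0],[0.018,0.05,-0.18,0,0,0]]' -1; python3 wr.py w7 .42 .67 -.085 -.03 .065 .1
```

```text
t: 11.02
position: [0.5506, -0.0474, 0.0631]
eef_rot: [-180.0, 0.0, 175.8]
force: [0.3, 0.3, 0.9]
finger_gap: -0.0
t: 12.28
position: [0.5471, -0.0928, 0.0578]
eef_rot: [180.0, -0.0, 175.8]
force: [0.1, 0.6, -0.1]
finger_gap: 0.002
t: 12.9
position: [0.5392, -0.0661, 0.1467]
eef_rot: [180.0, -0.1, 175.9]
force: [-0.1, 0.3, -0.6]
finger_gap: 0.997
valid 305932 in 2307
c [ 0.5466 -0.0622] yaw -4.09 lat [-0.0037  0.0038] s [-0.055  0.065] sq end [ 0.6114 -0.0668] z [0.071 0.086]
```

View pics/w7.png

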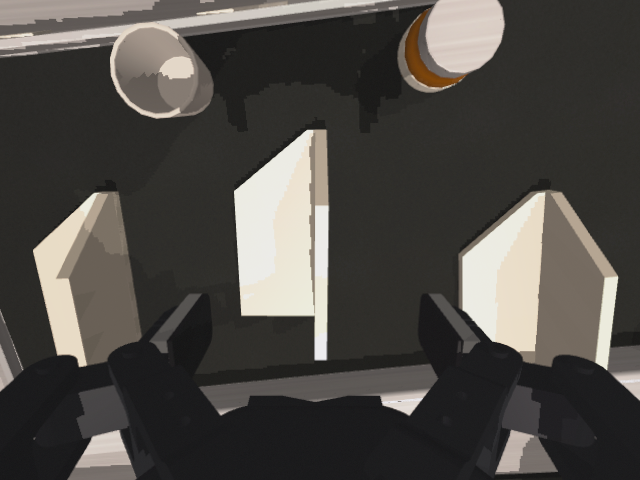

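B has rolled too: its fence at (320,250) is upright with the foot on the robot's right. Now grip it, square it up and slide it back.

```bash
python3 -m handwheel '[[-0.027,0.009,0.1,0,0,0],[-0.027,0.009,0.21,0,0,0],[-0.027,0.009,0.21,0,0,0]]'; python3 -m handwheel '[[0,0,0,0,0,0],[0,0,0,0,0,0],[0,0,0,0,0,0],[0,0,0,0,0,0],[0,0,0,0,0,0],[0,0,0,0,0,0]]' 1;  python3 -m handwheel '[[0,0,-0.001,0,0,-0.04],[0,0,-0.001,0,0,-0.072],[0,0,-0.001,0,0,-0.072]]'; python3 -m handwheel '[[-0.015,0,0,0,0,0],[-0.03,0,0,0,0,0],[-0.045,0,0,0,0,0],[-0.06,0,0,0,0,0],[-0.075,0,0,0,0,0],[-0.09,0,0,0,0,0],[-0.104,0,0,0,0,0],[-0.104,0,0,0,0,0]]'; python3 -m handwheel '[[-0.004,0,0,0,0,0],[-0.006,0,0,0,0,0],[-0.006,0,0,0,0,0]]'
```

```text
t: 13.32
position: [0.5511, -0.0634, 0.0392]
eef_rot: [179.9, -0.5, 175.8]
force: [0.3, 1.2, 1.1]
finger_gap: 1.002
t: 14.08
position: [0.5541, -0.0638, 0.0436]
eef_rot: [-180.0, 0.1, 175.8]
force: [-1.1, -0.7, 5.4]
finger_gap: 0.086
t: 14.45
position: [0.5539, -0.0638, 0.0436]
eef_rot: [-180.0, 0.0, -177.7]
force: [-0.9, 0.4, 2.4]
finger_gap: 0.082
t: 15.45
position: [0.6069, -0.0617, 0.0436]
eef_rot: [-180.0, 0.1, -177.7]
force: [2.6, 1.0, 2.5]
finger_gap: 0.087
t: 15.82
position: [0.6084, -0.0616, 0.0435]
eef_rot: [-180.0, -0.0, -177.7]
force: [-2.8, -1.3, 7.3]
finger_gap: 0.084
```

```bash
for i in 1 2 3; do python3 -m handwheel '[[-0.003,0,0,0,0,0],[-0.003,0,0,0,0,0]]'|grep -E "pos|force"; done
```

```text
position: [0.61, -0.0616, 0.0436]
force: [-3.1, -0.7, 5.9]
position: [0.6115, -0.0615, 0.0436]
force: [-3.2, 0.6, 6.6]
position: [0.613, -0.0614, 0.0436]
force: [-2.8, -0.9, 6.1]
```

```bash
for i in 1 2 3; do python3 -m handwheel '[[-0.004,0,0,0,0,0],[-0.004,0,0,0,0,0]]'|grep -E "pos|force"; done
```

```text
position: [0.615, -0.0614, 0.0435]
force: [-1.5, 0.3, 6.0]
position: [0.6171, -0.0613, 0.0436]
force: [-2.2, -0.2, 6.1]
position: [0.6191, -0.0612, 0.0436]
force: [-3.8, -0.7, 5.6]
```

```bash
for i in 1 2 3; do python3 -m handwheel '[[-0.003,0,0,0,0,0],[-0.003,0,0,0,0,0]]'|grep -E "pos|force"; done
```

```text
position: [0.6195, -0.0612, 0.0436]
force: [-10.7, -1.2, 11.8]
position: [0.6195, -0.0611, 0.0437]
force: [-20.3, -2.0, 18.9]
position: [0.6196, -0.0611, 0.0437]
force: [-30.0, -1.2, 27.7]
```

```bash
python3 -m handwheel '[[0.007,0,0,0,0,0],[0.007,0,0,0,0,0]]'; python3 -m handwheel '[[0,0,0,0,0,0],[0,0,0,0,0,0],[0,0,0,0,0,0]]' -1;  python3 -m handwheel '[[0,0,-0.1,0,0,0],[0,0,-0.22,0,0,0],[0.1,0,-0.22,0,0,0],[0.12,0,-0.22,0,0,0],[0.12,0,-0.22,0,0,0]]' ; python3 wr.py w8 .45 .69 -.085 -.03 .065 .1;  python3 go.py .57 -.223 .15 176.9
```

```text
t: 18.32
position: [0.6195, -0.0612, 0.0436]
eef_rot: [180.0, -0.1, -177.7]
force: [-7.3, -0.2, 9.5]
finger_gap: 0.086
t: 18.7
position: [0.6202, -0.0611, 0.0431]
eef_rot: [180.0, -0.0, -177.7]
force: [0.2, 1.7, -0.2]
finger_gap: 0.722
t: 19.32
position: [0.5602, -0.0635, 0.1533]
eef_rot: [180.0, 0.0, -177.7]
force: [1.0, -0.7, 0.4]
finger_gap: 0.996
valid 306025 in 1935
c [ 0.6095 -0.061 ] yaw 2.34 lat [-0.0038  0.0038] s [-0.0524  0.0618] sq end [ 0.6712 -0.0585] z [0.071 0.086]
t19.38 pos [ 0.5608 -0.0636  0.1533] yaw -177.73 -> [-0.0056 -0.3193  0.0065] [-0.      0.0002  0.0597]
```

```bash
python3 -m handwheel '[[-0.005,-0.12,0,0,0,0.059],[-0.005,-0.24,0,0,0,0.059],[-0.005,-0.319,0,0,0,0.059],[-0.005,-0.319,0,0,0,0.059],[-0.005,-0.319,0,0,0,0.059]]'; python3 wr.py w9 .45 .67 -.25 -.2 .065 .1; python3 go.py .588 -.225 .042 176.9
```

```text
t: 20.0
position: [0.5694, -0.2223, 0.1527]
eef_rot: [180.0, -0.0, 177.0]
force: [0.8, -0.3, 0.7]
finger_gap: 0.998
valid 305950 in 2134
c [ 0.5808 -0.2263] yaw -3.41 lat [-0.0035  0.0038] s [-0.0545  0.0652] sq end [ 0.6459 -0.2301] z [0.071 0.086]
t20.05 pos [ 0.5694 -0.2219  0.1529] yaw 177.02 -> [-0.0375 -0.0043  0.2218] [ 0.0002 -0.0003  0.0013]
```

View pics/w9.png

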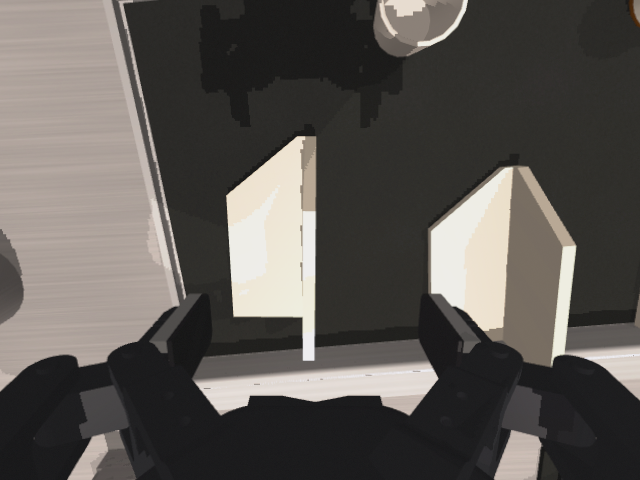

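C is right hand as expected: its fence is at (310,250) and its foot lies to the robot's right. Grip, square and slide.

```bash
python3 -m handwheel '[[-0.037,-0.008,0.1,0,0,0],[-0.037,-0.008,0.221,0,0,0],[-0.037,-0.008,0.221,0,0,0]]'; python3 -m handwheel '[[0,0,0,0,0,0],[0,0,0,0,0,0],[0,0,0,0,0,0],[0,0,0,0,0,0],[0,0,0,0,0,0],[0,0,0,0,0,0]]' 1;  python3 -m handwheel '[[0,0,-0.001,0,0,-0.04],[0,0,-0.001,0,0,-0.06],[0,0,-0.001,0,0,-0.06]]'; python3 -m handwheel '[[-0.015,0,0,0,0,0],[-0.03,0,0,0,0,0],[-0.045,0,0,0,0,0],[-0.06,0,0,0,0,0],[-0.066,0,0,0,0,0],[-0.066,0,0,0,0,0]]'; for i in 1 2 3; do python3 -m handwheel '[[-0.003,0,0,0,0,0],[-0.003,0,0,0,0,0]]'|grep -E "pos|force"; done
```

```text
t: 20.42
position: [0.5851, -0.2255, 0.039]
eef_rot: [179.8, -0.4, 177.1]
force: [-0.3, 0.3, 0.8]
finger_gap: 0.997
t: 21.18
position: [0.5877, -0.2279, 0.0436]
eef_rot: [-180.0, 0.1, 177.0]
force: [-1.7, 0.8, 6.6]
finger_gap: 0.086
t: 21.55
position: [0.5876, -0.2279, 0.0437]
eef_rot: [-180.0, 0.0, -177.7]
force: [-1.2, -0.3, 5.9]
finger_gap: 0.091
t: 22.3
position: [0.6207, -0.2265, 0.0437]
eef_rot: [-180.0, 0.0, -177.7]
force: [-0.3, -0.2, 5.2]
finger_gap: 0.085
position: [0.6218, -0.2265, 0.0437]
force: [-3.2, 0.5, 6.7]
position: [0.6233, -0.2264, 0.0436]
force: [-2.5, -0.0, 6.8]
position: [0.6248, -0.2264, 0.0436]
force: [-3.4, -1.2, 5.9]
```

```bash
for i in 1 2 3 4; do python3 -m handwheel '[[-0.003,0,0,0,0,0],[-0.003,0,0,0,0,0]]'|grep -E "pos|force"; done
```

```text
position: [0.6254, -0.2263, 0.0437]
force: [-8.8, -0.8, 8.8]
position: [0.6255, -0.2263, 0.0437]
force: [-19.5, 0.0, 16.0]
position: [0.6256, -0.2263, 0.0439]
force: [-29.7, -0.2, 24.4]
position: [0.6256, -0.2263, 0.0439]
force: [-37.4, 0.2, 30.3]
```

Contact with the rail. Release, back away, and check all three from the cameras.

```bash
python3 -m handwheel '[[0.009,0,0,0,0,0],[0.009,0,0,0,0,0]]'; python3 -m handwheel '[[0,0,0,0,0,0],[0,0,0,0,0,0],[0,0,0,0,0,0]]' -1;  python3 -m handwheel '[[0,0,-0.1,0,0,0],[0,0,-0.22,0,0,0],[0.12,0,-0.24,0,0,0],[0.24,0,-0.26,0,0,0],[0.36,0,-0.28,0,0,0],[0.45,0,-0.3,0,0,0],[0.45,0,-0.3,0,0,0],[0.45,0,-0.3,0,0,0]]'; python3 wr.py w10 .45 .69 -.25 -.2 .065 .1
python3 - <<'E'
from hm import *
for n in("scene","top"):
    C=cam(n); im,d=robot.get_image(n); save(n+"2",im); np.savez(n+"2",im=im,W=cloud(n,d,C))
W=np.load("w10.npz")["W"].reshape(-1,3); W=W[np.isfinite(W).all(1)]
for nm,y0 in(("set",.303),("A",.119),("B",-.061),("C",-.226)):
    for src in("scene2","top2"):
        P=np.load(src+".npz")["W"].reshape(-1,3); P=P[np.isfinite(P).all(1)]
        f=P[(P[:,2]>.06)&(P[:,2]<.095)&(abs(P[:,1]-y0)<(.018 if nm!="set" else .014))&(P[:,0]>.44)&(P[:,0]<.69)]
        c=f[:,:2].mean(0); d=np.linalg.svd(f[:,:2]-c,full_matrices=False)[2][0]; d*=np.sign(d[0]); s=(f[:,:2]-c)@d; e=c+d*np.percentile(s,99)
        g=P[(P[:,1]<y0-.015)&(P[:,1]>y0-.06)&(P[:,0]<.655)&(P[:,0]>.56)]
        print(nm,src,c.round(4),"yaw %.2f"%np.degrees(np.arctan2(d[1],d[0])),"end along deck x %.4f"%(e[0]+.042*e[1]),"foot z",np.percentile(g[:,2],[10,50,90]).round(4))
b=np.vstack([cv2.resize(np.load("scene2.npz")["im"][160:400,180:500],(640,480))]); save("sc2",b)
E
```

```text
t: 24.3
position: [0.6255, -0.2264, 0.0436]
eef_rot: [180.0, -0.1, -177.7]
force: [-8.3, -1.0, 9.3]
finger_gap: 0.087
t: 24.68
position: [0.6264, -0.2261, 0.0431]
eef_rot: [180.0, -0.0, -177.6]
force: [0.0, -0.3, -0.4]
finger_gap: 0.718
t: 25.68
position: [0.4021, -0.2357, 0.1935]
eef_rot: [-180.0, 0.0, -177.6]
force: [0.1, -0.3, -0.2]
finger_gap: 0.998
valid 305989 in 27
c [ 0.5637 -0.2278] yaw -82.55 lat [-0.0021  0.0017] s [-0.0037  0.0037] sq end [ 0.5642 -0.2315] z [0.065 0.067]
set scene2 [0.6114 0.3039] yaw 0.76 end along deck x 0.6773 foot z [0.069  0.0933 0.0966]
set top2 [0.6008 0.3001] yaw 1.90 end along deck x 0.6736 foot z [0.0485 0.0932 0.0979]
A scene2 [0.6188 0.1236] yaw 1.76 end along deck x 0.6782 foot z [0.0202 0.0227 0.0259]
A top2 [0.607  0.1167] yaw 2.00 end along deck x 0.6740 foot z [0.0194 0.0232 0.0268]Traceback (most recent call last):
  File "<stdin>", line 11, in <module>
    return _quantile_unchecked(
        a, q, axis, out, overwrite_input, method, keepdims, weights)
    return _ureduce(a,
                    func=_quantile_ureduce_func,
    ...<5 lines>...
                    overwrite_input=overwrite_input,
                    method=method)
    r = func(a, **kwargs)
    result = _quantile(arr,
                       quantiles=q,
    ...<2 lines>...
                       out=out,
                       weights=wgt)
    slices_having_nans = np.isnan(arr[-1, ...])
                                  ~~~^^^^^^^^^
IndexError: index -1 is out of bounds for axis 0 with size 0
```

View pics/w10.png

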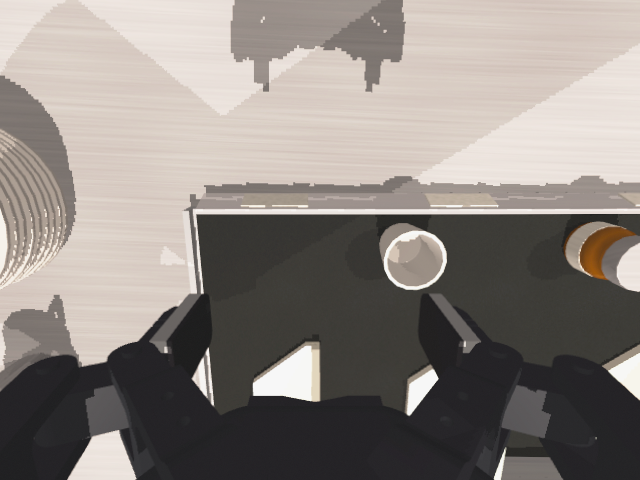

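```bash
python3 -m handwheel '[[0,0,-0.1,0,0,0],[0,0.1,-0.2,0,0,0],[0,0.2,-0.2,0,0,0],[0,0.3,-0.2,0,0,0],[0,0.42,-0.2,0,0,0],[0,0.54,-0.2,0,0,0],[0,0.66,-0.2,0,0,0],[0.08,0.78,-0.2,0,0,0],[0.16,0.9,-0.2,0,0,0],[0.24,1,-0.2,0,0,0],[0.3,1,-0.2,0,0,0],[0.3,1,-0.2,0,0,0]]'; python3 -m handwheel '[[0.05,0.12,0,0,0,0],[0.15,0.24,0,0,0,0],[0.2,0.3,0,0,0,0],[0.2,0.3,0,0,0,0],[0.2,0.3,0,0,0,0]]'
python3 - <<'E'
from hm import *
for n in("scene","top"):
    C=cam(n); im,d=robot.get_image(n); save(n+"2",im); np.savez(n+"2",im=im,W=cloud(n,d,C))
for src in("scene2","top2"):
  P=np.load(src+".npz")["W"].reshape(-1,3); P=P[np.isfinite(P).all(1)]
  for nm,y0 in(("set",.303),("A",.119),("B",-.061),("C",-.226)):
        f=P[(P[:,2]>.06)&(P[:,2]<.095)&(abs(P[:,1]-y0)<(.018 if nm!="set" else .014))&(P[:,0]>.44)&(P[:,0]<.69)]
        if len(f)<9: print(nm,src,len(f)); continue
        c=f[:,:2].mean(0); d=np.linalg.svd(f[:,:2]-c,full_matrices=False)[2][0]; d*=np.sign(d[0]); s=(f[:,:2]-c)@d; e=c+d*np.percentile(s,99)
        g=P[(P[:,1]<y0-.015)&(P[:,1]>y0-.06)&(P[:,0]<.655)&(P[:,0]>.56)]
        print(nm,src,c.round(4),"yaw %.2f"%np.degrees(np.arctan2(d[1],d[0])),"end along deck x %.4f"%(e[0]+.042*e[1]),"foot z",np.percentile(g[:,2],[10,50,90]).round(4))
a,b=np.load("top2.npz")["im"],np.load("scene2.npz")["im"]
save("chk",np.vstack([cv2.resize(a[170:310,170:440],(540,280)),cv2.resize(b[160:380,190:490],(540,320))]))
A,B=[np.load(n)["im"].astype(int) for n in("top.npz","top2.npz")]
E
```

```text
t: 27.32
position: [0.229, 0.2591, 0.2932]
eef_rot: [-180.0, -0.0, -177.4]
force: [0.8, -0.6, 0.1]
finger_gap: 1.0
t: 27.95
position: [0.1254, 0.4036, 0.2929]
eef_rot: [-180.0, -0.0, -177.6]
force: [-0.4, 0.2, 0.0]
finger_gap: 1.005
set scene2 [0.6115 0.3034] yaw 0.85 end along deck x 0.6772 foot z [0.0679 0.0934 0.0966]
A scene2 [0.6185 0.1236] yaw 1.93 end along deck x 0.6782 foot z [0.0199 0.0227 0.0255]
B scene2 [ 0.6255 -0.0558] yaw 2.05 end along deck x 0.6780 foot z [0.0227 0.0227 0.0227]Traceback (most recent call last):
  File "<stdin>", line 11, in <module>
    return _quantile_unchecked(
        a, q, axis, out, overwrite_input, method, keepdims, weights)
    return _ureduce(a,
                    func=_quantile_ureduce_func,
    ...<5 lines>...
                    overwrite_input=overwrite_input,
                    method=method)
    r = func(a, **kwargs)
    result = _quantile(arr,
                       quantiles=q,
    ...<2 lines>...
                       out=out,
                       weights=wgt)
    slices_having_nans = np.isnan(arr[-1, ...])
                                  ~~~^^^^^^^^^
IndexError: index -1 is out of bounds for axis 0 with size 0
```

```bash
python3 - <<'E'
from hm import *
for src in("scene2","top2"):
  P=np.load(src+".npz")["W"].reshape(-1,3); P=P[np.isfinite(P).all(1)]
  for nm,y0 in(("set",.303),("A",.119),("B",-.061),("C",-.226)):
        f=P[(P[:,2]>.06)&(P[:,2]<.095)&(abs(P[:,1]-y0)<(.018 if nm!="set" else .014))&(P[:,0]>.44)&(P[:,0]<.69)]
        c=f[:,:2].mean(0); d=np.linalg.svd(f[:,:2]-c,full_matrices=False)[2][0]; d*=np.sign(d[0]); s=(f[:,:2]-c)@d; e=c+d*np.percentile(s,99)
        g=P[(P[:,1]<y0-.015)&(P[:,1]>y0-.06)&(P[:,0]<.655)&(P[:,0]>.56)]
        print(nm,src,c.round(4),"yaw %.2f"%np.degrees(np.arctan2(d[1],d[0])),"end along deck x %.4f"%(e[0]+.042*e[1]),"foot z",np.percentile(g[:,2],[10,50,90]).round(4) if len(g)>3 else "")
a,b=np.load("top2.npz")["im"],np.load("scene2.npz")["im"]
save("chk",np.vstack([cv2.resize(a[170:310,170:440],(540,280)),cv2.resize(b[160:380,190:490],(540,320))]))
E
```

```text
set scene2 [0.6115 0.3034] yaw 0.85 end along deck x 0.6772 foot z [0.0679 0.0934 0.0966]
A scene2 [0.6185 0.1236] yaw 1.93 end along deck x 0.6782 foot z [0.0199 0.0227 0.0255]
B scene2 [ 0.6255 -0.0558] yaw 2.05 end along deck x 0.6780 foot z 
C scene2 [ 0.6311 -0.2211] yaw 1.70 end along deck x 0.6775 foot z 
set top2 [0.6006 0.3   ] yaw 1.94 end along deck x 0.6734 foot z [0.0465 0.0933 0.0977]
A top2 [0.6049 0.1165] yaw 2.21 end along deck x 0.6730 foot z [0.0193 0.0234 0.0271]
B top2 [ 0.6117 -0.0624] yaw 3.09 end along deck x 0.6732 foot z [0.0183 0.0231 0.0272]
C top2 [ 0.6212 -0.2266] yaw 2.30 end along deck x 0.6733 foot z [0.0182 0.0228 0.0265]
```

View pics/chk.png

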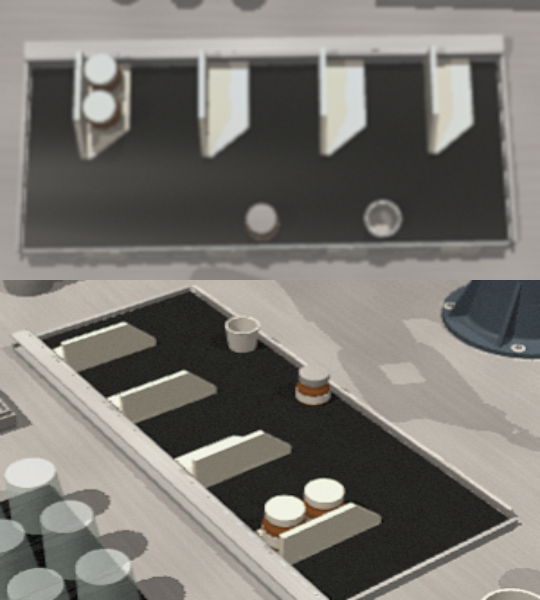

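The final view shows all four dividers alike, with fences on the left at (80,105), (205,105), (325,105) and (435,105) and their ends on the rail. The ends agree with the set divider's to within about 1 mm, the feet are flat at z ≈ 0.023, and jar 3 and the creamer haven't moved. Handing in.

```bash
python3 -c "
from plant import robot
print(robot.finish_job())"
```

```text
the job is handed in; nothing more can be done
None
```

The job is handed in: all three loose dividers now match the loaded one, with foot on the right, nose towards the robot and square end against the back rail. It took about 28 s of the 64 s allowed.

- **What I did:** The left and middle dividers stood mirrored, so I rolled each over its heel onto the other leaf. The right one was already right hand, so I only slid it. I gripped each by its fence, squared it to the rail and pushed until the wrist felt the rail, at 29 to 37 N. Then I eased off, released and moved the arm clear.
- **Square ends:** They line up with the loaded divider's end to within 0.4 mm in the top camera and about 1 mm in the scene camera.
- **Feet:** Each foot's upper face is at about 23 mm, which is flat on the deck.
- **Loaded divider and jars:** The loaded divider measures where it was. Its jars, jar 3 and the creamer look unmoved in the last picture.
- **Not measured at the end:** the mug, sugar, pitcher and saucers. I saw no contact with them.
- **Checks that disagreed:**
  - The two fixed cameras differ by about 4 to 5 mm in absolute position.
  - Their yaw readings are noisy: the far cameras gave 1.7° to 3.1° for the three dividers and 0.9° to 1.9° for the untouched one. The rail is at about 2.4°. Closer wrist readings gave 2.46° for the left divider and 2.34° for the middle one, but I got no usable one for the right.
  - The left divider's heel moved about 5 mm sideways during its roll and the middle one's about 3 mm. Both stayed in their lanes.

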